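# Put the carving gouge back in its drawer and shut it

## Task

Lay the dark-handled gouge from the bench back in the empty place of the tool chest's open drawer, handle in the wide notch and blade in the narrow one, lowering it in rather than dropping it. Then push the drawer fully home, without slamming it, until its catch takes hold and the front is flush with the chest. Leave the other carving tools in their notches and the mallet and the jar where they are.

Things in the scene. Friction and masses are not known exactly. Their poses are not given: they have to be found in the camera images.
- gouge: Loose carving gouge on the bench, 200 mm long, 100 g: dark brown octagonal handle 26 mm across flats, brass ferrule (dia 16), steel blade. Origin on the axis near the centre of mass, a good place to grip, 13 mm above the bench at the start. x runs along the axis to the tip: handle from -90 to +20 mm, ferrule to +30, shank 8 mm square to +82, blade (at most 16 wide) to +110.
- gouge_tip (a point): Cutting end of that gouge, on its axis, 110 mm from its origin.
- chest: Wooden tool chest fixed to the bench, 260 deep (x) x 320 wide (y) x 150 mm high, two drawers opening to its -x side (the lower one stays shut). Origin on the bench, in the middle of its front face; x points to its back. Upper drawer's front from 85 to 136 mm above the bench, top board from 140 to 150. A cork block (24 mm high) and a pencil lie on the rear half of the top.
- drawer: Upper drawer of the chest, open 0.18 to 0.21 m at the start. Origin at the bottom middle of its front's outer face (290 wide, 51 high, 14 mm thick), 84 mm above the bench; x points into the chest, the way to push, y to the left. When home it is straight above the chest's origin. Two brass knobs, dia 24, stand 21 mm out of the face, 90 mm left and right; between them it is flat.
- notch0 (a point): Front place in the drawer: where the origin of a seated tool lies, 64 mm behind the drawer's outer face, 10 mm right of the middle, 119 mm above the bench, 27 mm above the drawer's inner floor; same axes as the drawer. A seated tool lies level across the drawer, handle to the right, its x along this y. The drawer's sides are 116 mm to the right and 136 mm to the left and reach 15 mm higher.
- notch1 (a point): Middle place, 60 mm further in (+x) than notch0, otherwise the same. Two combs, 12 mm thick, carry the tools: the handle comb, 55 mm right of the notch points, has notches 34 mm wide with their floor 13 mm below the points; the blade comb, 55 mm left, has notches 20 mm wide with their floor 5 mm below. The teeth are bevelled and reach at most 9 mm above the points.
- notch2 (a point): Rear place, 60 mm further in than notch1, under the chest's top; always taken by chisel_b. The drawer runs with about 2 N of friction; from 14 to 7 mm short of home a sprung roller catch at the back resists with about 5 N more, past that it draws the drawer home against its buffers and holds it.
- chisel_a: Loose carving chisel of the gouge's sizes and axes, yellow handle, flat blade; lies seated at notch0 or at notch1 (the other one is empty) and must stay there.
- chisel_b: Loose carving gouge of the same sizes and axes, mid-brown handle; lies seated at notch2 and must stay there.
- mallet: Turned wooden mallet standing on its head, 84 mm diameter, 218 mm high, loose, origin under its centre; bystander, left of the drawer.
- jar: Closed glass jar with a white lid, 70 mm diameter, 85 mm high, loose, origin under its centre; bystander, right of the chest.
Things that resemble listed ones, but are neither listed nor needed, are in the scene too. There is more than one size of the gouge; the one meant has the size given above. What is shaped like the chisel_a but green is not meant.

How it is judged:
On the way, in this order (a step that is already met when the one before it is completed fails the run):
1. the gouge lies in the empty pair of notches, let go, with the drawer still open (((x of gouge in the frame of notch0 between -0.008 and 0.008 m and y of gouge in the frame of notch0 between -0.018 and 0.018 m and z of gouge in the frame of notch0 between -0.005 and 0.004 m and x of gouge_tip in the frame of notch0 between -0.012 and 0.012 m and y of gouge_tip in the frame of notch0 between 0.085 and 0.13 m and z of gouge_tip in the frame of notch0 between -0.009 and 0.006 m) or (x of gouge in the frame of notch1 between -0.008 and 0.008 m and y of gouge in the frame of notch1 between -0.018 and 0.018 m and z of gouge in the frame of notch1 between -0.005 and 0.004 m and x of gouge_tip in the frame of notch1 between -0.012 and 0.012 m and y of gouge_tip in the frame of notch1 between 0.085 and 0.13 m and z of gouge_tip in the frame of notch1 between -0.009 and 0.006 m)) and contact force between the fingers and gouge below 0.05 N and x of drawer in the frame of chest below -0.1 m), for 0.2 s.
2. the drawer is pushed home and its catch has taken hold (x of drawer in the frame of chest above -0.003 m), for 0.2 s.
At the end, for the whole second after the job is handed in: Drawer home (under 3 mm open) and at rest; gouge at rest and level in the notch pair that was empty, handle to the right (origin within 8 mm across, 18 mm along, 5 mm in height of the notch point); the two other tools within 20 mm of their notch points; mallet and jar upright (((x of gouge in the frame of notch0 between -0.008 and 0.008 m and y of gouge in the frame of notch0 between -0.018 and 0.018 m and z of gouge in the frame of notch0 between -0.005 and 0.004 m and x of gouge_tip in the frame of notch0 between -0.012 and 0.012 m and y of gouge_tip in the frame of notch0 between 0.085 and 0.13 m and z of gouge_tip in the frame of notch0 between -0.009 and 0.006 m) or (x of gouge in the frame of notch1 between -0.008 and 0.008 m and y of gouge in the frame of notch1 between -0.018 and 0.018 m and z of gouge in the frame of notch1 between -0.005 and 0.004 m and x of gouge_tip in the frame of notch1 between -0.012 and 0.012 m and y of gouge_tip in the frame of notch1 between 0.085 and 0.13 m and z of gouge_tip in the frame of notch1 between -0.009 and 0.006 m)) and x of drawer in the frame of chest above -0.003 m and linear speed of drawer below 0.01 m/s and linear speed of gouge below 0.02 m/s and (distance between chisel_a and notch0 below 0.02 m or distance between chisel_a and notch1 below 0.02 m) and distance between chisel_b and notch2 below 0.02 m and angle between each of mallet, jar's own z axis and vertical below 0.2 rad); the robot touches nothing.
It fails at once if another carving tool is knocked out of its notches (not ((distance between chisel_a and notch0 below 0.02 m or distance between chisel_a and notch1 below 0.02 m) and distance between chisel_b and notch2 below 0.02 m)).
It fails at once if the mallet or the jar is shifted by more than 30 mm or tipped (distance of any of mallet, jar from where it was at the start of the episode above 0.03 m or angle between any of mallet, jar's own z axis and vertical above 0.3 rad).
It fails at once if the drawer is slammed (moving faster than 0.5 m/s) (linear speed of drawer above 0.5 m/s).
It fails at once if the gouge is dropped or thrown (faster than 0.6 m/s with no finger on it) (contact force between the fingers and gouge below 0.01 N and linear speed of gouge above 0.6 m/s).
It also fails if it takes over 61 s, if anything falls off the work surface, if the arm or the gripper's body presses on something with over 40 N, if the wrist force passes 120 N, or if a joint passes its speed limit or range.

## Robot

A 7-joint arm with a two-finger parallel gripper is mounted at the origin on the work surface. World frame = base frame: x ahead of the robot, y to its left, z up, the work surface at z = 0. Lengths are in m, angles in rad, forces in N, time in s.
With the tool pointing down it reaches from about 0.4 to 0.85 m from the base axis. Payload 4.5 kg.
Tool frame: the origin (TCP) lies at the very end of the fingers, on their centre line; the grasp point (between the pads) lies 19 mm behind it; z points along the fingers, y is the line along which they close (so a half turn about z gives the same grasp; the last joint's range is limited). The gripper opens to 88 mm and grips with 3 to 60 N. Pads are 18 mm wide; open, the fingers measure 123 mm over their backs; the gripper's body (75 mm by 187 mm) begins 45 mm behind the grasp point.
Start: joints at [1.363, 0.689, -0.195, 1.565, 0.157, 0.902, -0.215], TCP at [0.15, -0.607, 0.239] pointing down, gripper open.
Joint ranges: [-3.01, 3.01], [-0.46, 2.08], [-1.47, 1.51], [0.13, 2.56], [-1, 4.14], [0.04, 2.09], [-2.66, 2.66]. Speed limits (rad/s): [2.57, 2.57, 3.14, 3.14, 3.14, 3.14, 3.14].

## Interface

Orientations are given as a unit quaternion [x, y, z, w].
In Python, from plant import r gives the robot as it stands. The module is installed in compiled form; this text tells all that it offers.
- The arm moves only by the shell command python3 -m pendant 'ROWS' [FORCE]. ROWS is JSON, one flat list of numbers, 7 for each row, row after row: the opening, from 0 (shut) to 1 (fully open), then the shift along the tool's x, y, z scaled (see below), then the turn, a rotation vector about the tool's x, y, z scaled (see below). A call has 1 to 12 rows; each row is the pose to reach, as a shift and turn from the pose commanded when the call began, along the tool's axes at that moment; what a row does not reach only later rows make up. The controller multiplies each number of a shift by 0.15 m and each number of a turn by pi/2 rad. A row lasts 1/10 s, in which the tool goes at most 50 mm and 8.59 degrees, less where a joint would pass 70% of its speed; a pose out of reach is approached as far as the arm can. A call with a number of a shift or a turn outside -1 to 1 is refused whole. A call with a gripper value outside its range is refused whole. The fingers move at their own pace and stop on an object; FORCE is the grip in N (left out, the last holds). Time passes only in rows, so rows that repeat a pose let the fingers close. It gives the time, the measured TCP pose, the force, the opening and the grip force at its end, in the units of the state.
- r.get_state(): the state, without advancing time (a new reading comes with each control period).
- r.snapshot(name): name is "side" or "top"; returns a dict with "img" (400x640x3 uint8, red, green, blue), "mtx" (3x3 intrinsics, pixels), "cam_to_world" (4x4, takes a point from camera to world coordinates). Camera axes: x right, y up, looking along -z (the intrinsics and any distortion apply to the point x, -y, -z); pixel columns grow to the right and rows downward; lengths in m; the calibration is good to about 2 mm. A picture is of the moment at which its call begins. There is no depth.
- r.finish_job(): hands the job in; it is judged then, once.
The state is a dict: "clock": time; "q": joint angles; "qd": joint speeds; "joint_torque": joint torques, N m; "tool_pos": TCP position; "eef_rot": TCP orientation; "contact_force": force on the tool from outside, world axes, zero at the start; "moment": the same for the moment, N m; "opening": opening from 0.0 (shut) to 1.0 (fully open); "finger_force": force on a finger pad.
Only numpy, scipy, OpenCV 4.12 (cv2) and the standard library are available. Lean on these libraries where they do the work, as an engineer would, in place of code of your own. Each camera call takes 0.05 s, during which the arm holds its last target. There are 200 camera calls.

## Working session

There is one attempt and no reset: what is moved stays moved. The work goes in short steps, Python scripts to look and compute and a shell command to move; the robot and the scene stay as the last step left them, time stands still between calls to the robot, and variables do not carry over. Pictures are saved under pics/ and viewed, at most 10 in all, crops included, and the job is handed in when it is done.

```bash
mkdir -p pics; cat > h.py <<'E'
import numpy as np, cv2
from plant import r
def snap(n,f):
    s=r.snapshot(n); cv2.imwrite('pics/'+f+'.png',s['img'][:,:,::-1]); np.savez(f+'.npz',**s); return s
def ray(s,u,v):
    K=s['mtx'];T=s['cam_to_world']
    d=np.linalg.inv(K)@np.array([u,v,1.]); d=T[:3,:3]@np.array([d[0],-d[1],-d[2]])
    return T[:3,3],d/np.linalg.norm(d)
def onz(s,u,v,z):
    o,d=ray(s,u,v); return o+d*(z-o[2])/d[2]
def proj(s,p):
    T=np.linalg.inv(s['cam_to_world']); c=T[:3,:3]@np.array(p)+T[:3,3]
    k=s['mtx']@np.array([c[0],-c[1],-c[2]]); return k[:2]/k[2]
E
python3 - <<'E'
from h import *
for n in('top','side'):
    s=snap(n,n+'0'); print(n,[k for k in s],s['mtx'].round(1).tolist(),s['cam_to_world'].round(3).tolist())
st=r.get_state(); print(st)
E
```

```text
top ['img', 'mtx', 'cam_to_world'] [[417.2, 0.0, 325.4], [0.0, 417.2, 202.8], [0.0, 0.0, 1.0]] [[0.017, 0.996, -0.093, 0.382], [-1.0, 0.016, -0.012, -0.047], [-0.01, 0.093, 0.996, 1.513], [0.0, 0.0, 0.0, 1.0]]
side ['img', 'mtx', 'cam_to_world'] [[500.6, 0.0, 319.7], [0.0, 500.6, 193.5], [0.0, 0.0, 1.0]] [[-0.902, 0.226, -0.368, -0.027], [-0.431, -0.44, 0.788, 1.132], [0.016, 0.869, 0.494, 0.816], [0.0, 0.0, 0.0, 1.0]]
{'clock': 0.1, 'q': array([ 1.36277119,  0.68988575, -0.19450654,  1.5662099 ,  0.15730605,
        0.9024862 , -0.21506888]), 'qd': array([ 0.00123513, -0.0033356 ,  0.00032089, -0.00107521, -0.0020191 ,
        0.00136686, -0.00100678]), 'joint_torque': array([-2.22759663e-03, -5.28501964e+01, -1.27120301e+00, -1.53838688e+01,
       -5.25347621e-02,  1.96953639e-03,  3.42692897e-05]), 'tool_pos': array([ 0.14949128, -0.60629503,  0.23800688]), 'eef_rot': array([ 9.92692807e-01,  1.20666284e-01, -1.59861329e-04, -7.83429817e-04]), 'contact_force': array([-0.26538512,  0.74231333,  0.39133969]), 'moment': array([0.04035294, 0.01712034, 0.02581215]), 'finger_force': 0.0, 'opening': 1.0006017068390956}
```

View pics/top0.png

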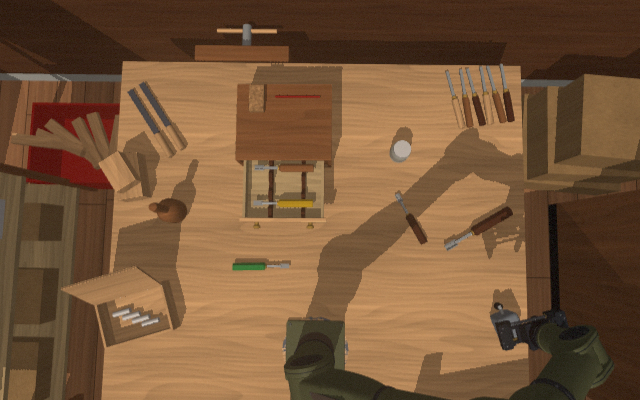

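View pics/side0.png

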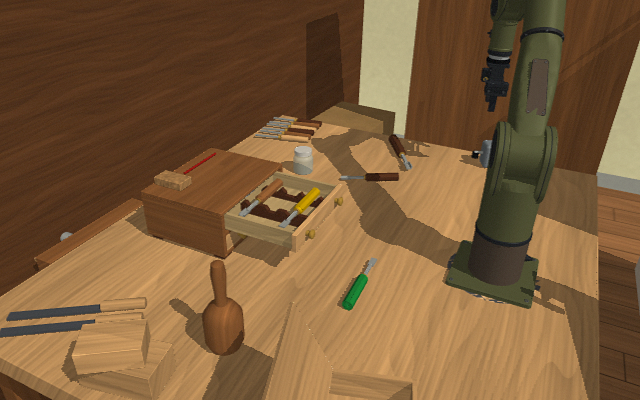

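The side and top views show:
- **Chest:** drawer open, with the yellow chisel at (290,203) and the brown one at (290,168) in top. The empty place between them looks like notch1.
- **Gouge candidates, top pixels:** dark handle A (411,217), dark handle B (480,228), the rack tools (450–513,95), and the green decoy (262,267).

I'll choose by measured length (200 mm).

```bash
python3 - <<'E'
from h import *
s=dict(np.load('top0.npz'))
for n,a,b in(('A',(398,193),(425,243)),('B',(446,248),(512,209))):
    p,q=onz(s,*a,.013),onz(s,*b,.013); print(n,p.round(3),q.round(3),np.linalg.norm(p-q).round(3))
im=cv2.resize(s['img'][180:260,380:530],None,fx=5,fy=5,interpolation=cv2.INTER_CUBIC)[:,:,::-1]
im2=cv2.resize(s['img'][75:235,225:345],None,fx=5,fy=5,interpolation=cv2.INTER_CUBIC)[:,:,::-1]
cv2.imwrite('pics/c1.png',im); cv2.imwrite('pics/c2.png',im2[350:])
E
```

```text
A [ 0.562 -0.291  0.013] [ 0.384 -0.388  0.013] 0.203
B [ 0.367 -0.462  0.013] [ 0.51  -0.7    0.013] 0.277
```

View pics/c1.png

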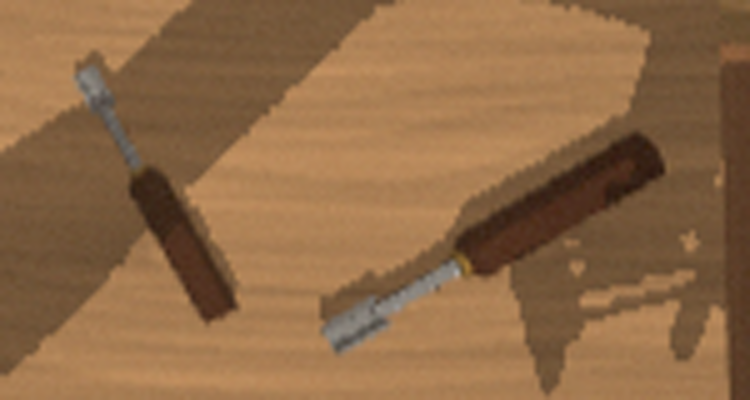

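View pics/c2.png

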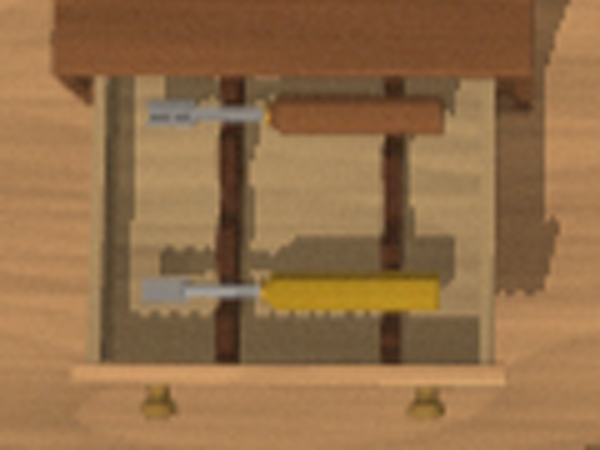

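A, at 203 mm, is the 200 mm gouge; B is 277 mm, so too long. Crop 2 confirms that the middle place (notch1) is empty, with yellow in notch0 and brown in notch2. Next I'll measure the gouge with masks across both views, and the seated tools and drawer.

```bash
cat >> h.py <<'E'
def axis(s,m):
    "end pixels of the long axis of the mask's largest contour"
    c=max(cv2.findContours(m.astype(np.uint8),0,cv2.CHAIN_APPROX_NONE)[0],key=cv2.contourArea)
    b=cv2.boxPoints(cv2.minAreaRect(c)); 
    if np.linalg.norm(b[0]-b[1])<np.linalg.norm(b[1]-b[2]): b=np.roll(b,1,0)
    return (b[1]+b[2])/2,(b[3]+b[0])/2,np.linalg.norm(b[1]-b[2])
def roi(s,x0,y0,x1,y1):
    m=np.zeros(s['img'].shape[:2],bool); m[y0:y1,x0:x1]=1; return m
def tri(s1,a,s2,b):
    o,d=ray(s1,*a);p,e=ray(s2,*b)
    t=np.linalg.lstsq(np.c_[d,-e],p-o,rcond=None)[0]; x,y=o+t[0]*d,p+t[1]*e
    return (x+y)/2,np.linalg.norm(x-y)
E
python3 - <<'E'
from h import *
s=dict(np.load('top0.npz')); w=dict(np.load('side0.npz'))
R,G,B=[s['img'][:,:,i].astype(int) for i in range(3)]
hs=cv2.cvtColor(s['img'],cv2.COLOR_RGB2HSV)
hw=cv2.cvtColor(w['img'],cv2.COLOR_RGB2HSV)
# gouge handle (V dark) on top
m=roi(s,395,190,430,250)&(R<105)&(R-B>15)&(hs[:,:,1]>130)&(R/(G+1)>1.55)
a,b,wd=axis(s,m); print('handle',m.sum(),a,b,wd,onz(s,*a,.013).round(4),onz(s,*b,.013).round(4))
y=roi(s,225,150,345,225)&(hs[:,:,0]>20)&(hs[:,:,0]<32)&(hs[:,:,1]>215)
a,b,wd=axis(s,y);print('yellow',y.sum(),a,b,wd,onz(s,*a,.119).round(4),onz(s,*b,.119).round(4))
q=lambda x,yy:(x/5-.4+225,yy/5-.4+145)
for n,p,z in(('brownR',q(443,116),.119),('brownL',q(268,116),.119),('btip',q(148,114),.119),('yR',q(440,292),.119),('yL',q(262,292),.119),('ytip',q(142,291),.119),
  ('frontTopL',q(72,375),.135),('frontTopR',q(505,375),.135),('fOuterL',q(72,384),.135),('fOuterR',q(505,386),.135),('knobL',q(158,414),.11),('knobR',q(427,414),.11),('chestFL',q(55,72),.15),('chestFR',q(533,74),.15)):
  print(n,onz(s,*p,z).round(4))
print('Atip',onz(s,85/5-.4+380,70/5-.4+180,.013).round(4),'Aend',onz(s,221/5-.4+380,314/5-.4+180,.013).round(4),'junction',onz(s,147/5-.4+380,172/5-.4+180,.013).round(4))
im=cv2.resize(w['img'][160:260,220:420],None,fx=4,fy=4,interpolation=cv2.INTER_CUBIC)
cv2.imwrite('pics/c3.png',im[:,:,::-1])
E
```

```text
handle 112 [413.36798 224.4623 ] [423.27362 242.2925 ] 6.0219812 [ 0.4491 -0.3463  0.013 ] [ 0.386  -0.3814  0.013 ]
yellow 5 [304. 206.] [303. 205.] 0.0 [0.5002 0.0408 0.119 ] [0.5036 0.0442 0.119 ]
brownR [0.6304 0.0124 0.119 ]
brownL [0.6286 0.131  0.119 ]
btip [0.6288 0.2124 0.119 ]
yR [0.5108 0.0121 0.119 ]
yL [0.5089 0.1317 0.119 ]
ytip [0.5083 0.2125 0.119 ]
frontTopL [0.4503 0.2541 0.135 ]
frontTopR [ 0.4549 -0.0326  0.135 ]
fOuterL [0.4443 0.2539 0.135 ]
fOuterR [ 0.4477 -0.0327  0.135 ]
knobL [0.4262 0.2006 0.11  ]
knobR [0.4292 0.0196 0.11  ]
chestFL [0.6506 0.2694 0.15  ]
chestFR [ 0.6539 -0.048   0.15  ]
Atip [ 0.5595 -0.2861  0.013 ] Aend [ 0.3857 -0.3833  0.013 ] junction [ 0.4864 -0.3307  0.013 ]
```

View pics/c3.png

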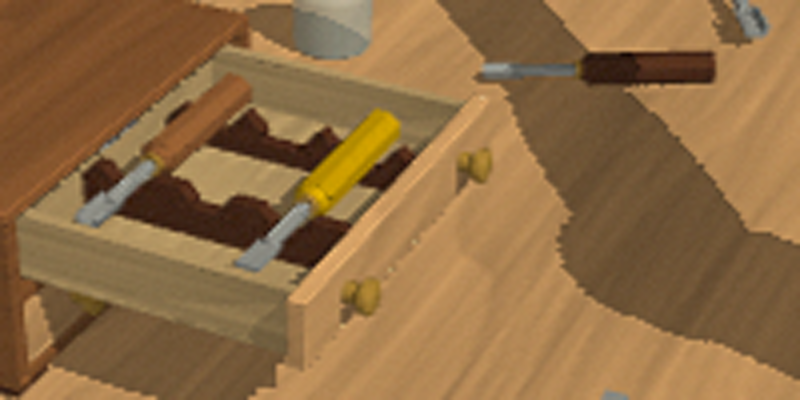

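```bash
cat >> h.py <<'E'
from scipy.spatial.transform import Rotation as Ro
def go(p,yaw=None):
    "print shift/turn numbers to tool-down pose at p with tool x at yaw(deg)"
    st=r.get_state(); A=Ro.from_quat(st['eef_rot']); d=A.inv().apply(np.array(p)-st['tool_pos'])/.15
    t=np.zeros(3)
    if yaw is not None:
        c,sn=np.cos(np.radians(yaw)),np.sin(np.radians(yaw))
        t=(A.inv()*Ro.from_matrix(np.array([[c,sn,0],[sn,-c,0],[0,0,-1.]]))).as_rotvec()/(np.pi/2)
    print('t',round(st['clock'],2),'pos',st['tool_pos'].round(4),'shift',d.round(3),'turn',t.round(3),'open',round(st['opening'],3),'F',st['contact_force'].round(1))
E
python3 - <<'E'
from h import *
w=dict(np.load('side0.npz'));s=dict(np.load('top0.npz'))
p=lambda x,y:(x/4-.4+220,y/4-.4+160)
e,t=p(716,67),p(482,72)
print(onz(w,*e,.013).round(4),onz(w,*t,.008).round(4))
print(tri(s,(221/5-.4+380,314/5-.4+180),w,e),tri(s,(85/5-.4+380,70/5-.4+180),w,t))
# yellow check in side
print('yellow end',tri(s,(440/5-.4+225,292/5-.4+145),w,p(391,125)),'tip',tri(s,(142/5-.4+225,291/5-.4+145),w,p(252,260)))
go((.464,-.340,.1),29)
E
```

```text
[ 0.3793 -0.3831  0.013 ] [ 0.5601 -0.2898  0.008 ]
(array([ 0.38278432, -0.38448746,  0.01159752]), np.float64(0.006052644978914763)) (array([ 0.55945092, -0.28685024,  0.00960959]), np.float64(0.0009722001816216025))
yellow end (array([0.50772253, 0.01084716, 0.1195239 ]), np.float64(0.006535960503719614)) tip (array([0.50655463, 0.21123676, 0.12197932]), np.float64(0.0032158534888034364))
t 0.1 pos [ 0.1495 -0.6063  0.238 ] shift [ 2.461 -1.22   0.922] turn [-0.001 -0.    -0.168] open 1.001 F [-0.3  0.7  0.4]
```

The gouge origin is about (0.463, −0.340) with its axis at 29°. Height is 10–12 mm and length 200 mm, and both views agree. Approaching now.

```bash
python3 -m pendant '[1,0.2,-0.1,0,0,0,0, 1,0.4,-0.2,0,0,0,0, 1,0.6,-0.3,0,0,0,0, 1,0.82,-0.41,0,0,0,0]'
python3 -m pendant '[1,0.2,-0.1,0,0,0,0, 1,0.4,-0.2,0,0,0,0, 1,0.6,-0.3,0,0,0,0, 1,0.82,-0.41,0,0,0,0]'
python3 -m pendant '[0.6,0.2,-0.1,0,0,0,0, 0.6,0.4,-0.2,0.1,0,0,0, 0.6,0.6,-0.3,0.2,0,0,-0.08, 0.6,0.82,-0.41,0.4,0,0,-0.168, 0.6,0.82,-0.41,0.6,0,0,-0.168, 0.6,0.82,-0.41,0.92,0,0,-0.168, 0.6,0.82,-0.41,0.92,0,0,-0.168, 0.6,0.82,-0.41,0.92,0,0,-0.168]'
python3 -c "
from h import *
go((.463,-.340,.005),29)"
```

```text
clock: 0.5
tool_pos: [0.2546, -0.5168, 0.2384]
eef_rot: [0.993, 0.12, -0.0, -0.0]
contact_force: [0.4, -0.2, 0.5]
opening: 0.999
finger_force: 0.0
clock: 0.9
tool_pos: [0.3593, -0.4277, 0.2384]
eef_rot: [0.993, 0.12, -0.0, -0.0]
contact_force: [-0.8, -0.6, -0.5]
opening: 1.003
finger_force: 0.0
clock: 1.7
tool_pos: [0.4632, -0.3392, 0.1006]
eef_rot: [0.968, 0.25, -0.001, -0.001]
contact_force: [0.6, -0.2, -0.2]
opening: 0.598
finger_force: 0.0
t 1.7 pos [ 0.4632 -0.3392  0.1006] shift [-0.003  0.005  0.637] turn [-0.001  0.001 -0.   ] open 0.598 F [ 0.6 -0.2 -0.2]
```

```bash
python3 -m pendant '[0.6,0,0,0.2,0,0,0, 0.6,0,0,0.4,0,0,0, 0.6,0,0,0.55,0,0,0, 0.6,0,0,0.63,0,0,0, 0.6,0,0,0.63,0,0,0, 0.1,0,0,0.63,0,0,0, 0.1,0,0,0.63,0,0,0, 0.1,0,0,0.63,0,0,0, 0.1,0,0,0.63,0,0,0, 0.1,0,0,0.63,0,0,0, 0.1,0,0,0.63,0,0,0]' 25
python3 -m pendant '[0.1,0,0,-0.1,0,0,0, 0.1,0,0,-0.3,0,0,0, 0.1,0,0,-0.6,0,0,0, 0.1,0,0,-0.95,0,0,0, 0.1,0,0,-0.95,0,0,0]'
python3 - <<'E'
from h import *
s=snap('top','top1');w=snap('side','side1')
go((.57,.101,.2),90.7)
a=cv2.resize(s['img'][150:260,370:480],None,fx=4,fy=4);b=cv2.resize(w['img'][60:220,320:480],(440,440))
cv2.imwrite('pics/c4.png',np.hstack([a,b[:,:350]])[:,:,::-1])
E
```

```text
clock: 2.8
tool_pos: [0.4642, -0.3396, 0.0071]
eef_rot: [0.968, 0.25, 0.0, 0.0]
contact_force: [-0.5, 1.6, 6.5]
opening: 0.289
finger_force: 25.0
clock: 3.3
tool_pos: [0.4671, -0.3415, 0.1554]
eef_rot: [0.968, 0.25, 0.004, 0.004]
contact_force: [1.0, 0.4, -1.1]
opening: 0.292
finger_force: 25.0
t 3.4 pos [ 0.4643 -0.3399  0.1506] shift [ 2.04  -2.23  -0.333] turn [ 0.002  0.    -0.686] open 0.29 F [-0.3  1.1 -1.7]
```

View pics/c4.png

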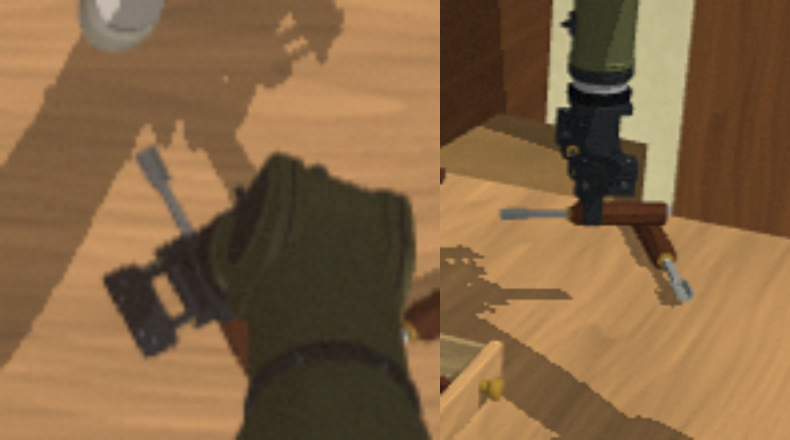

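The gouge is held level at the origin (opening 25.5 mm), and B is still on the bench. Carrying it over.

```bash
python3 -m pendant '[0.1,0.1,-0.1,-0.15,0,0,0, 0.1,0.25,-0.28,-0.33,0,0,0, 0.1,0.4,-0.44,-0.33,0,0,0, 0.1,0.55,-0.6,-0.33,0,0,0, 0.1,0.68,-0.74,-0.33,0,0,0]'
python3 -m pendant '[0.1,0.15,-0.16,0,0,0,0, 0.1,0.3,-0.32,0,0,0,0, 0.1,0.45,-0.48,0,0,0,0, 0.1,0.6,-0.64,0,0,0,0, 0.1,0.68,-0.74,0,0,0,0]'
python3 -m pendant '[0.1,0.15,-0.16,0,0,0,-0.07, 0.1,0.3,-0.32,0,0,0,-0.15, 0.1,0.45,-0.48,0,0,0,-0.23, 0.1,0.56,-0.6,0,0,0,-0.31, 0.1,0.62,-0.67,0,0,0,-0.39, 0.1,0.68,-0.74,0,0,0,-0.47, 0.1,0.68,-0.74,0,0,0,-0.55, 0.1,0.68,-0.74,0,0,0,-0.62, 0.1,0.68,-0.74,0,0,0,-0.686, 0.1,0.68,-0.74,0,0,0,-0.686, 0.1,0.68,-0.74,0,0,0,-0.686]'
python3 - <<'E'
from h import *
s=snap('top','top2');w=snap('side','side2')
go((.57,.101,.2),90.7)
for n,p in(('tip',(.57-.0013,.211,.206)),('end',(.571,.011,.206))):print(n,proj(s,p).round(1),proj(w,p).round(1))
a=cv2.resize(s['img'][120:240,220:350],None,fx=4,fy=4);b=cv2.resize(w['img'][100:250,200:350],(480,480))
cv2.imwrite('pics/c5.png',np.hstack([a[:,:320],b])[:,:,::-1])
E
```

```text
clock: 3.9
tool_pos: [0.4983, -0.1907, 0.1968]
eef_rot: [0.968, 0.251, -0.001, -0.001]
contact_force: [0.8, 0.4, -0.8]
opening: 0.294
finger_force: 25.0
clock: 4.4
tool_pos: [0.5341, -0.0429, 0.1965]
eef_rot: [0.968, 0.252, -0.001, -0.001]
contact_force: [0.1, 0.6, -1.3]
opening: 0.295
finger_force: 25.0
clock: 5.5
tool_pos: [0.5693, 0.0999, 0.1969]
eef_rot: [0.704, 0.711, -0.001, -0.001]
contact_force: [-0.3, -0.0, -0.8]
opening: 0.293
finger_force: 25.0
t 5.6 pos [0.5697 0.1001 0.1975] shift [ 0.006  0.002 -0.017] turn [-0.001  0.    -0.001] open 0.291 F [-0.2 -0.2 -1. ]
tip [249.1 181.3] [259.5 189.9]
end [312.2 181.5] [296.3 158.8]
```

View pics/c5.png

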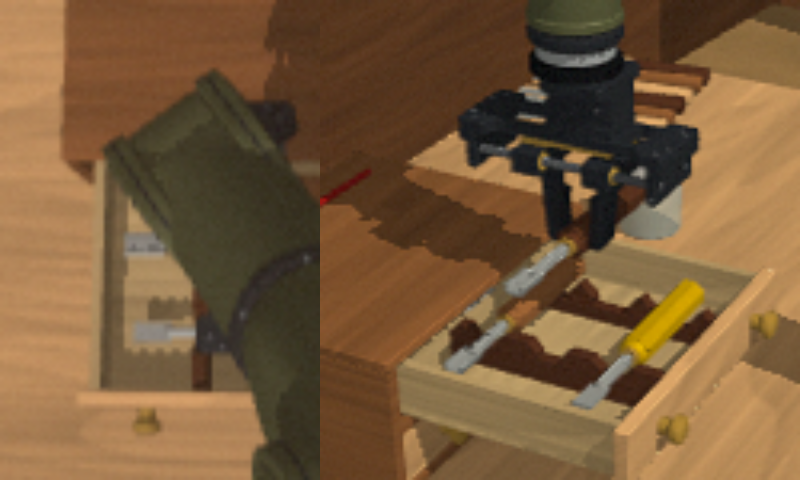

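The measured tip, (260,190) in side, matches the prediction of (259.5,189.9), so the gouge is where expected. Lowering.

```bash
python3 -m pendant '[0.1,0.006,0.002,0.1,0,0,0, 0.1,0.006,0.002,0.22,0,0,0, 0.1,0.006,0.002,0.32,0,0,0, 0.1,0.006,0.002,0.4,0,0,0, 0.1,0.006,0.002,0.45,0,0,0, 0.1,0.006,0.002,0.48,0,0,0, 0.1,0.006,0.002,0.5,0,0,0, 0.1,0.006,0.002,0.52,0,0,0, 0.1,0.006,0.002,0.53,0,0,0, 0.1,0.006,0.002,0.53,0,0,0]'
python3 -m pendant '[0.1,0,0,0.01,0,0,0, 0.1,0,0,0.015,0,0,0, 0.1,0,0,0.015,0,0,0]'
python3 - <<'E'
from h import *
w=snap('side','side3'); go((.57,.101,.113),90.7)
for n,p in(('tip',(.5687,.211,.119)),('end',(.571,.011,.119))):print(n,proj(w,p).round(1))
cv2.imwrite('pics/c6.png',cv2.resize(w['img'][130:250,200:350],None,fx=5,fy=5)[:,:,::-1])
E
```

```text
clock: 6.6
tool_pos: [0.5705, 0.1011, 0.1188]
eef_rot: [0.703, 0.711, 0.0, 0.0]
contact_force: [0.0, -0.4, -1.0]
opening: 0.294
finger_force: 25.0
clock: 6.9
tool_pos: [0.5704, 0.1011, 0.1164]
eef_rot: [0.703, 0.711, -0.0, 0.0]
contact_force: [0.2, 0.0, -0.1]
opening: 0.294
finger_force: 25.0
t 6.95 pos [0.5705 0.1011 0.1165] shift [-0.001 -0.003  0.023] turn [0. 0. 0.] open 0.295 F [ 0.  -0.2 -2.2]
tip [260.9 219.4]
end [296.5 186. ]
```

View pics/c6.png

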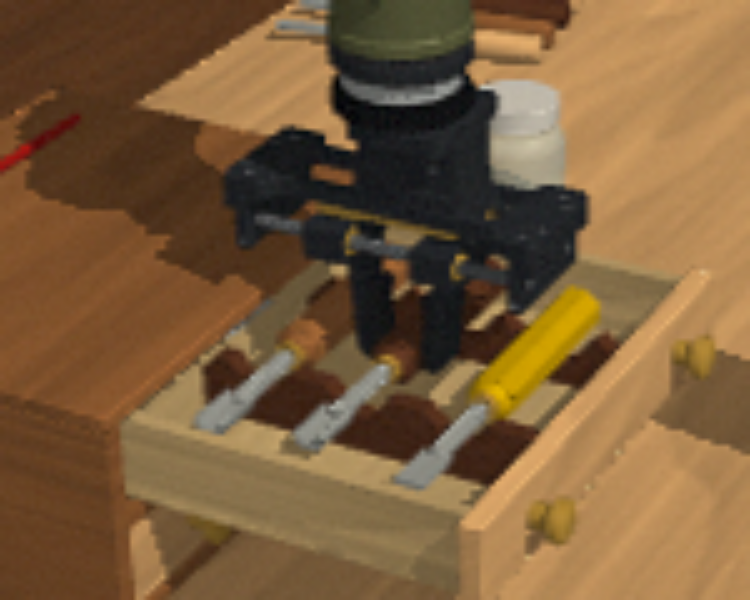

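The gouge hangs centred over the middle notches, tip at crop (300,440), with the neighbours untouched. Lowering the last few millimetres by feel.

```bash
python3 -m pendant '[0.1,0,0,0.01,0,0,0, 0.1,0,0,0.01,0,0,0]'|sed -n '2p;4p'
python3 -m pendant '[0.1,0,0,0.01,0,0,0, 0.1,0,0,0.01,0,0,0]'|sed -n '2p;4p'
python3 -m pendant '[0.1,0,0,0.01,0,0,0, 0.1,0,0,0.01,0,0,0]'|sed -n '2p;4p'
```

```text
tool_pos: [0.5703, 0.1011, 0.1148]
contact_force: [0.1, 0.0, -1.7]
tool_pos: [0.5703, 0.101, 0.1133]
contact_force: [-0.2, -0.3, -1.4]
tool_pos: [0.5709, 0.1012, 0.1127]
contact_force: [-1.7, -0.1, 4.6]
```

Contact at 0.1127, as predicted. Opening just enough to clear the neighbours, then going up.

```bash
python3 -m pendant '[0.35,0,0,0,0,0,0, 0.42,0,0,0,0,0,0, 0.42,0,0,0,0,0,0, 0.42,0,0,0,0,0,0, 0.42,0,0,-0.05,0,0,0, 0.42,0,0,-0.15,0,0,0, 0.42,0,0,-0.3,0,0,0, 0.42,0,0,-0.5,0,0,0, 0.42,0,0,-0.8,0,0,0, 0.42,0,0,-0.9,0,0,0, 0.42,0,0,-0.9,0,0,0]'
python3 - <<'E'
from h import *
go((.34,.11,.25),0)
E
```

```text
clock: 8.65
tool_pos: [0.572, 0.1018, 0.2501]
eef_rot: [0.703, 0.711, 0.003, 0.002]
contact_force: [0.3, 0.0, -0.3]
opening: 0.418
finger_force: 0.0
t 8.65 pos [0.572  0.1018 0.2501] shift [ 0.073 -1.546 -0.009] turn [ 0.002 -0.004  1.008] open 0.418 F [ 0.3  0.  -0.3]
```

```bash
python3 - <<'E'
from h import *
s=snap('top','top4'); w=snap('side','side4'); print(r.get_state()['q'].round(2)); go((.40,.11,.25),0)
a=cv2.resize(s['img'][120:240,220:350],None,fx=3,fy=3); b=cv2.resize(w['img'][130:250,200:340],None,fx=3,fy=3)
cv2.imwrite('pics/c7.png',np.hstack([a,b])[:,:,::-1])
E
```

```text
[ 0.03  0.65 -0.49  1.69  0.37  0.9  -0.6 ]
t 8.75 pos [0.57   0.1008 0.2467] shift [ 0.076 -1.133 -0.022] turn [0.000e+00 1.000e-03 1.008e+00] open 0.421 F [-0.1  0.   0.3]
```

View pics/c7.png

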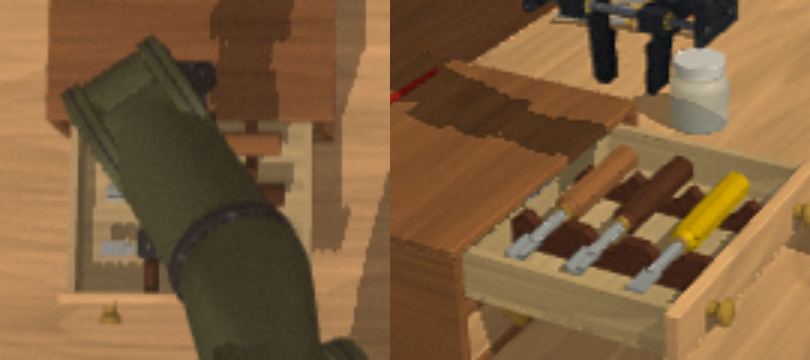

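The gouge is seated level in the middle notches, blade and handle aligned with its neighbours. Moving in front of the drawer and closing the fingers.

```bash
python3 -m pendant '[0.3,0.02,-0.1,0,0,0,0.08, 0.1,0.04,-0.2,0,0,0,0.17, 0,0.05,-0.3,0,0,0,0.26, 0,0.06,-0.4,0,0,0,0.35, 0,0.07,-0.5,0,0,0,0.44, 0,0.076,-0.6,0,0,0,0.53, 0,0.076,-0.7,0,0,0,0.62, 0,0.076,-0.8,0,0,0,0.71, 0,0.076,-0.9,0,0,0,0.8, 0,0.076,-0.97,0,0,0,0.89, 0,0.076,-1,0,0,0,0.97, 0,0.076,-1,0,0,0,1]' 10
python3 -c "
from h import *
go((.40,.110,.105),0.6)"
```

```text
clock: 9.95
tool_pos: [0.4183, 0.1101, 0.2457]
eef_rot: [1.0, 0.005, -0.002, 0.001]
contact_force: [0.4, -0.8, 0.5]
opening: 0.005
finger_force: 0.0
t 9.95 pos [0.4183 0.1101 0.2457] shift [-0.118 -0.003  0.938] turn [ 0.001  0.002 -0.001] open 0.005 F [ 0.4 -0.8  0.5]
```

```bash
python3 -m pendant '[0,-0.12,0,0,0,0,0, 0,-0.12,0,0.2,0,0,0, 0,-0.12,0,0.4,0,0,0, 0,-0.12,0,0.6,0,0,0, 0,-0.12,0,0.8,0,0,0, 0,-0.12,0,0.94,0,0,0, 0,-0.12,0,0.94,0,0,0]'|sed -n '2p;4p'
python3 -m pendant '[0,0.07,0,0,0,0,0, 0,0.12,0,0,0,0,0, 0,0.17,0,0,0,0,0, 0,0.21,0,0,0,0,0, 0,0.25,0,0,0,0,0, 0,0.28,0,0,0,0,0, 0,0.31,0,0,0,0,0, 0,0.34,0,0,0,0,0]'|sed -n '2p;4p'
```

```text
tool_pos: [0.3998, 0.1095, 0.1031]
contact_force: [-0.6, 0.5, 0.3]
tool_pos: [0.4533, 0.1109, 0.106]
contact_force: [-2.1, -0.5, 1.6]
```

```bash
python3 -m pendant '[0,0.04,0,0,0,0,0, 0,0.11,0,0,0,0,0, 0,0.19,0,0,0,0,0, 0,0.27,0,0,0,0,0, 0,0.35,0,0,0,0,0, 0,0.43,0,0,0,0,0, 0,0.51,0,0,0,0,0, 0,0.59,0,0,0,0,0, 0,0.67,0,0,0,0,0, 0,0.74,0,0,0,0,0, 0,0.8,0,0,0,0,0, 0,0.84,0,0,0,0,0]'|sed -n '2p;4p'
python3 -m pendant '[0,0.03,0,0,0,0,0, 0,0.07,0,0,0,0,0, 0,0.11,0,0,0,0,0, 0,0.15,0,0,0,0,0, 0,0.19,0,0,0,0,0, 0,0.22,0,0,0,0,0, 0,0.25,0,0,0,0,0, 0,0.28,0,0,0,0,0]'|sed -n '2p;4p'
```

```text
tool_pos: [0.5805, 0.1122, 0.1059]
contact_force: [-1.5, -0.7, 1.0]
tool_pos: [0.6216, 0.1131, 0.1059]
contact_force: [-1.6, -0.3, -0.2]
```

```bash
for i in 1 ; do python3 -m pendant '[0,0.02,0,0,0,0,0, 0,0.04,0,0,0,0,0, 0,0.06,0,0,0,0,0, 0,0.06,0,0,0,0,0]'|sed -n '2p;4p'; done
python3 -m pendant '[0,0.02,0,0,0,0,0, 0,0.04,0,0,0,0,0, 0,0.04,0,0,0,0,0]'|sed -n '2p;4p'
python3 -m pendant '[0,0.02,0,0,0,0,0, 0,0.04,0,0,0,0,0, 0,0.04,0,0,0,0,0]'|sed -n '2p;4p'
```

```text
tool_pos: [0.6296, 0.1133, 0.1058]
contact_force: [-2.8, -0.7, 1.6]
tool_pos: [0.6384, 0.1139, 0.1064]
contact_force: [0.3, -0.9, 0.3]
tool_pos: [0.6383, 0.1137, 0.1057]
contact_force: [-11.1, 0.6, 7.5]
```

The catch drew the drawer in (force fell to 0), and then it met the buffers at 11 N. Backing off and checking.

```bash
python3 -m pendant '[0,-0.04,0,0,0,0,0, 0,-0.15,0,0,0,0,0, 0,-0.4,0,0,0,0,0, 0,-0.7,0,0,0,0,0, 0,-1,0,-0.1,0,0,0, 0,-1,0,-0.4,0,0,0, 0,-1,0,-0.7,0,0,0, 0,-1,0,-0.7,0,0,0]'|sed -n '2p;4p'
python3 - <<'E'
from h import *
w=snap('side','side5'); s=snap('top','top5')
a=cv2.resize(w['img'][130:270,130:330],(600,420)); b=cv2.resize(s['img'][80:220,220:350],(200,215))
b=np.vstack([b,np.zeros((205,200,3),np.uint8)])
cv2.imwrite('pics/c8.png',np.hstack([a,b])[:,:,::-1])
E
```

```text
tool_pos: [0.4965, 0.1128, 0.2162]
contact_force: [1.8, 0.6, -0.1]
```

View pics/c8.png

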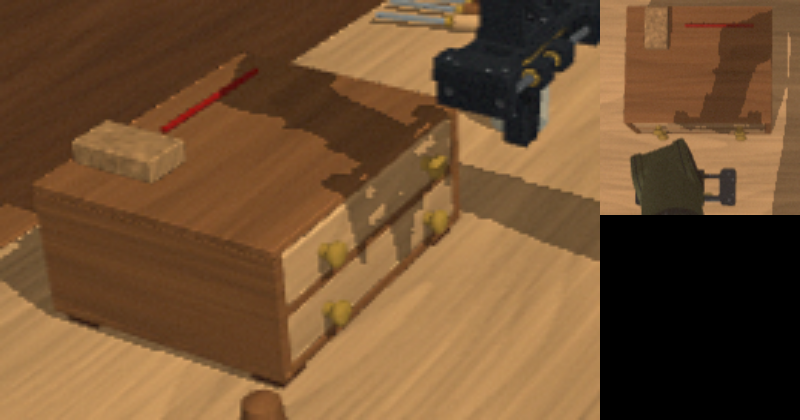

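The drawer front is flush, with the upper knobs at (333,252) and (436,163) directly above the lower ones. Nothing else was disturbed, so I'm handing in.

```bash
python3 -c "
from plant import r
print(r.finish_job(), r.get_state()['clock'])"
```

```text
the job is handed in; nothing more can be done
the job is handed in; nothing more can be done
```

The job is handed in, with no verdict returned: the gouge was lowered into the empty middle notches, and the drawer was pushed home gently until the catch took hold and the front was flush.

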